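# Make up a counterweight on the spring scale

## Robot

A 6-joint arm with a two-finger parallel gripper is mounted at the origin on the work surface. World frame = base frame: x ahead of the robot, y to its left, z up, the work surface at z = 0. Lengths are in mm, angles in degrees, forces in N, time in s.
With the tool pointing down it reaches from about 350 to 775 mm from the base axis. Payload 7.3 kg.
Tool frame: the origin (TCP) lies midway between the tips of the shut fingers; the grasp point (between the pads) lies 19 mm behind it (bot.grasp_offset is the distance from the TCP to the grasp point, in mm); z points along the fingers, y is the line along which they close (so a half turn about z gives the same grasp; the last joint's range is limited). The gripper opens to 92 mm and grips with 3 to 60 N. Pads are 19 mm wide; open, the fingers measure 130 mm over their backs; the gripper's body (75 mm by 190 mm) begins 47 mm behind the grasp point.
Start: joints at [-74.714, 19.595, 87.324, -0, 73.075, -8.365], TCP at [210.641, -480.913, 205.841] pointing down, gripper open.
Joint ranges: [-145.02, 145.02], [-44.19, 115.74], [2.07, 154.8], [-57.11, 237.11], [16.16, 152.29], [-177.93, 177.93]. Speed limits (degrees/s): [147.25, 147.25, 180, 180, 180, 180].

## Interface

Orientations are given as [roll, pitch, yaw] about the fixed x, y, z axes, in that order (R = Rz(yaw) Ry(pitch) Rx(roll)).
In Python, from plant import bot, eyes, job gives the robot as it stands. The module is installed in compiled form; this text tells all that it offers.
- The arm moves only by the tool jog_arm, never from a script. Its argument "steps" is a list of rows, each a list of 3 entries, a list of its own where there are three numbers: the turn, a rotation vector about the tool's x, y, z in rad, then the shift along the tool's x, y, z in mm, then the finger opening in mm, from 0 to 91.8. In form: [[[wx, wy, wz], [tx, ty, tz], grip], ...]. A call has 1 to 10 rows; each row shifts and turns the commanded pose from where the row before left it, along the tool's axes as they then stand; what a row does not reach is not made up. A row lasts 1/10 s, in which the tool goes at most 50 mm and 8.59 degrees, less where a joint would pass 70% of its speed; a pose out of reach is approached as far as the arm can. A call with a gripper value outside its range is refused whole. The fingers move at their own pace and stop on an object; the grip force is fixed at half the most. Time passes only in rows, so rows that do not move let the fingers close. It gives the time, the measured TCP pose, the force, the opening and the grip force at its end, in the units of the state.
- bot.get_obs(): the state, without advancing time (a new reading comes with each control period).
- eyes.read_camera(name): name is "scene" or "top" or "wrist"; returns (picture, depth): 480x640x3 uint8, red, green, blue; 480x640 float32, mm along the optical axis (not along the pixel's ray), 0 where there is no reading.
- eyes.camera_model(name): a dict with "fov_y" (degrees; the focal length in pixels is half the picture's height over the tangent of half this angle, whatever the lens; pixels are square), "cx", "cy" (the principal point, pixels), "rvec" (rotation vector, rad) and "tvec" (3), from world to camera coordinates, as OpenCV has them. Camera axes: x right, y down, z forward; pixel columns grow to the right and rows downward; lengths in mm; the calibration is good to about 2 mm. The wrist camera is an equidistant fisheye: a pixel r from the principal point sees the ray r / f radians off the axis. A picture is of the moment at which its call begins: read the wrist's pose just before it. camera_model takes no time and is no camera call; for the wrist camera it gives the pose at the moment of the call.
- job.finish_job(): hands the job in; it is judged then, once.
The state is a dict: "time": time; "q": joint angles; "joint_velocities": joint speeds; "tau": joint torques, N m; "tool_pos": TCP position; "eef_rot": TCP orientation; "force": force on the tool from outside, world axes, zero at the start; "moment": the same for the moment, N m; "gripper_width": finger opening in mm; "grip_force": force on a finger pad.
Only numpy, scipy, OpenCV 4.12 (cv2) and the standard library are available. Lean on these libraries where they do the work, as an engineer would, in place of code of your own. Each camera call takes 0.05 s, during which the arm holds its last target. There are 200 camera calls.

## Task

Make up the counterweight for the fossil's mount: take the ring-shaped steel weights from the mat and slip them one at a time over the spindle of the spring scale, easing each down gently until it lies flat, until the scale's pointer comes to rest in the gap between the two tabs on the column, then stop. The scale is delicate, so never lean on it or drop a weight on it; leave the spare weights and everything else where they are.

Things in the scene. Friction and masses are not known exactly. Their poses are not given: they have to be found in the camera images.
- w0: loose ring-shaped steel weight, outer diameter 48 mm, 20 mm high, with a through hole of 17.5 mm; about 0.24 kg (within 6 %); all four are alike. Lies flat on a 3 mm rubber mat, about 90 to 140 mm from its neighbours. Origin: centre of its underside, on the ring's axis; z up.
- w1: loose ring-shaped steel weight, outer diameter 48 mm, 20 mm high, with a through hole of 17.5 mm; about 0.24 kg (within 6 %); all four are alike. Lies flat on a 3 mm rubber mat, about 90 to 140 mm from its neighbours. Origin: centre of its underside, on the ring's axis; z up.
- w2: loose ring-shaped steel weight, outer diameter 48 mm, 20 mm high, with a through hole of 17.5 mm; about 0.24 kg (within 6 %); all four are alike. Lies flat on a 3 mm rubber mat, about 90 to 140 mm from its neighbours. Origin: centre of its underside, on the ring's axis; z up.
- w3: loose ring-shaped steel weight, outer diameter 48 mm, 20 mm high, with a through hole of 17.5 mm; about 0.24 kg (within 6 %); all four are alike. Lies flat on a 3 mm rubber mat, about 90 to 140 mm from its neighbours. Origin: centre of its underside, on the ring's axis; z up.
- scale: spring scale, fixed to the bench; grey base 170 (x) x 130 (y) x 28 mm, neck to 48 mm. Origin: centre of its underside; z up. A round flat pan, 90 mm across, moves straight up and down over the origin; its upper face is 115 mm above the bench when joint pan reads 0. Delicate: it bears at most 15 N in all, counting resting weights (2.4 N each), pushes and knocks.
- pan_seat (a point): centre of the pan's upper face; moves with the pan; axes as the scale's. An upright steel spindle, 15 mm across, 66 mm tall above the pan, with a flat tip, stands off the centre on a stiff, flush turntable: its axis is 11 mm from this point, in any direction, different each time. Which is not measured: look or feel for it. It takes up to three weights, stacked.
- pan (a joint): sink of the pan in m, down positive: 0 = top, 0.060 = bottom stop. Spring about 260 N/m, lightly damped; one weight sinks it about 9 mm. Empty it rests between 0.001 and 0.011, different each time. The pointer, 4 mm thick, fixed to the pan, lies in the gap between the tabs from about 0.0245 to 0.0355. Two or three weights bring it there.
- gap (a point): middle of the 15 mm gap between the two dark tabs on the +y side of the index column (134 mm tall, 74 mm from the scale's origin on its far, +x, side). Fixed. The pan's dark pointer runs down beside the tabs and is level with this point when joint pan reads 0.030.
- slug: solid steel cylinder without a hole, 42 mm diameter, 26 mm high, standing on the mat among the weights. Origin: centre of its underside. Not to be touched.
- fossil: small rough fossil lump, about 46 x 34 x 36 mm, on the mat among the weights. Origin: centre of its underside. Not to be touched.
- jacket: open plaster jacket, bowl shaped, 110 mm across, 45 mm high. Origin: centre of its underside. Not to be touched.
- tub: white plastic tub, 90 mm across, 105 mm high. Origin: centre of its underside. Not to be touched.
- brush: paint brush with a blue handle lying on the bench at the -y side of the scale, about 200 mm long. Origin: underside, mid-length. Not to be touched.
- pick: wooden-handled steel preparation pick lying on the bench beyond the mat, 160 mm long. Origin: underside, mid-length. Not to be touched.
- water: clear plastic water bottle, 64 mm diameter, 190 mm high. Origin: centre of its underside. Not to be touched.

How it is judged:
By the outcome, as a careful person would: the job done as asked, in the order asked, and still so for the second after the job is handed in, with the robot touching nothing.
It also fails if it takes over 72 s, if anything falls off the work surface, if the arm or the gripper's body presses on something with over 40 N, if the wrist force passes 120 N, or if a joint passes its speed limit or range.

## Working session

There is one attempt and no reset: what is moved stays moved. The work goes in short steps, Python scripts to look and compute and a tool call to move; the robot and the scene stay as the last step left them, time stands still between calls to the robot, and variables do not carry over. Pictures are saved under pics/ and viewed, at most 10 in all, crops included, and the job is handed in when it is done.

Besides the shell and the picture viewer there is one more tool, called after "Emit:" as a command line: name --argument value ..., lists and objects as JSON in quotes. jog_arm: Moves the arm, as the interface text tells. Its arguments: {"type":"object","properties":{"steps":{"type":"array","items":{"type":"array"}}},"required":["steps"]}

```bash
mkdir -p pics
cat > h.py <<'E'
import numpy as np, cv2
from plant import bot, eyes, job
def model(n):
    m=eyes.camera_model(n); f=240/np.tan(np.radians(m['fov_y'])/2)
    return m,f,cv2.Rodrigues(np.array(m['rvec'],float))[0],np.array(m['tvec'],float).ravel()
def cloud(m,f,R,t,d,fish=False):
    v,u=np.mgrid[0:480,0:640]; x=(u-m['cx']); y=(v-m['cy'])
    if fish:
        r=np.hypot(x,y)+1e-9; k=np.tan(np.minimum(r/f,1.5))/r
    else: k=1/f
    P=np.stack([x*k*d,y*k*d,d],-1)
    return (P-t)@R
def shot(n):
    M=model(n); p,d=eyes.read_camera(n); return M,p,d
E
python3 - <<'E'
from h import *
print(bot.get_obs())
for n in("scene","top"):
    M,p,d=shot(n); cv2.imwrite(f'pics/{n}0.png',p[...,::-1]); np.savez(f'{n}0.npz',p=p,d=d)
    print(n,M, 'cam', -M[2].T@M[3])
E
```

```text
{'time': 0.0, 'q': array([-7.47134572e+01,  1.96369623e+01,  8.73778302e+01, -3.18679801e-03,
        7.30746263e+01, -8.36581089e+00]), 'joint_velocities': array([-0.02492802,  0.04333031,  0.01700025, -0.01162152, -0.03606795,
       -0.01250862]), 'tau': array([ 8.46718194e-05, -4.31249428e+01, -2.44218224e+01,  7.16831814e-02,
        5.60270820e-02, -1.23723808e-04]), 'tool_pos': array([ 210.50203467, -480.46296763,  205.1365759 ]), 'eef_rot': array([-1.79911089e+02, -9.99489475e-03,  2.36532761e+01]), 'force': array([-0.22930052, -0.75148999,  0.21933765]), 'moment': array([-0.01648563,  0.00387916, -0.02032483]), 'grip_force': 0.0, 'gripper_width': 91.83002299508357}
scene ({'fov_y': 53.886937969498966, 'cx': 323.87474600400583, 'cy': 237.55781498519647, 'rvec': array([ 2.31198037,  0.93266582, -0.32313633]), 'tvec': array([-351.81579017, -310.35103462, 1407.59792269])}, np.float64(472.1776497914562), array([[ 0.72105005,  0.69287146,  0.0039944 ],
       [ 0.54188561, -0.56031238, -0.62642639],
       [-0.43179486,  0.45384929, -0.77947035]]), array([-351.81579017, -310.35103462, 1407.59792269])) cam [1029.64510489 -568.96771984  904.17405328]
top ({'fov_y': 44.570176784988185, 'cx': 322.4124897001228, 'cy': 237.43455918064618, 'rvec': array([ 2.12429491, -2.11093464,  0.19021601]), 'tvec': array([-105.00011773,  595.70044492, 1120.40959286])}, np.float64(585.614542175964), array([[ 0.00720123, -0.99992983, -0.00940595],
       [-0.98214071, -0.00530399, -0.18807313],
       [ 0.18801004,  0.01059233, -0.98210999]]), array([-105.00011773,  595.70044492, 1120.40959286])) cam [ 375.16953217 -113.70090725 1211.4130701 ]
```

View pics/top0.png

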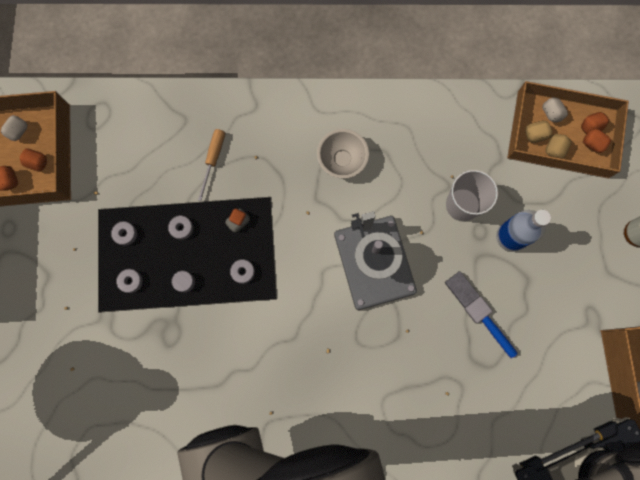

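View pics/scene0.png

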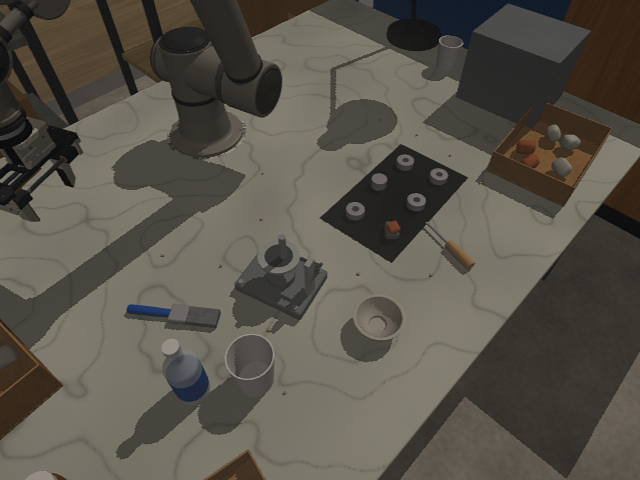

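The top view shows rings at (123,233), (180,227), (129,281) and (242,271), the slug at (182,281), the fossil at (237,219), and the scale pan at (379,255) with its spindle. The scene view shows the scale at (283,270) with its column at about (312,275).

Run:
```python
from h import *
z=np.load('top0.npz');p,d=z['p'],z['d'];M=model('top');m,f,R,t=M
def ray(u,v,h):
    w=R.T@np.array([(u-m['cx'])/f,(v-m['cy'])/f,1]); c=-R.T@t; return c+w*(h-c[2])/w[2]
P=cloud(*M,d)
# bright things on mat
roi=np.zeros((480,640),np.uint8); roi[195:312,98:277]=1
mask=((p.min(2)>95)&(roi>0)&(P[...,2]>12)).astype(np.uint8)
cs,h=cv2.findContours(mask,cv2.RETR_CCOMP,cv2.CHAIN_APPROX_NONE)
for c in cs:
    if cv2.contourArea(c)<15: continue
    (u,v),r=cv2.minEnclosingCircle(c); mm=cv2.moments(c); u,v=mm['m10']/mm['m00'],mm['m01']/mm['m00']
    print('blob',round(u,1),round(v,1),round(r,1),cv2.contourArea(c),ray(u,v,23).round(1))
for h in (8,):pass
q=P[305:325,110:270,2]
for n in('scene','top'):
    z=np.load(n+'0.npz');M=model(n);Q=cloud(*M,z['d']);c=ray(379,255,105)
    s=(abs(Q[...,0]-c[0])<110)&(abs(Q[...,1]-c[1])<110)&(z['d']>0)
    A=Q[s]; print(n,c.round(1),np.histogram(A[:,2],bins=np.arange(0,200,8)))
    T=A[(A[:,2]>150)]; print('tip',len(T),T.mean(0) if len(T) else '', T.max(0) if len(T) else '')
    pan=A[(A[:,2]>95)&(A[:,2]<120)&(np.hypot(A[:,0]-c[0],A[:,1]-c[1])<60)]
    print('pan',len(pan),np.median(pan,0),pan.min(0),pan.max(0))
    b=A[(A[:,2]>20)&(A[:,2]<34)]; print('base',cv2.minAreaRect(b[:,:2].astype(np.float32)))
    g=A[(A[:,2]>124)&(A[:,2]<140)];print('col',len(g),g.mean(0) if len(g) else '')
    if n=='scene':
        im=z['p'][215:325,225:340]; cv2.imwrite('pics/sc.png',cv2.resize(im[...,::-1],None,fx=6,fy=5,interpolation=cv2.INTER_CUBIC)[:600])
```

```text
blob 181.5 280.7 10.0 281.0 [511.1 186.2  23. ]
blob 127.7 280.3 11.6 367.0 [511.2 296.5  23. ]
blob 127.8 280.2 5.2 73.5 [511.5 296.3  23. ]
blob 241.4 270.8 11.3 364.5 [532.3  64.4  23. ]
blob 241.4 270.8 5.2 71.5 [532.2  64.4  23. ]
blob 122.3 232.5 11.2 352.0 [610.9 314.8  23. ]
blob 122.2 232.5 5.3 70.5 [610.9 314.8  23. ]
blob 179.2 226.5 11.2 349.0 [624.1 196.9  23. ]
blob 179.2 226.6 5.1 69.0 [624.1 197.1  23. ]
scene [ 553.4 -210.2  105. ] (array([1996,  161,  214, 2042,  108,  201,  143,   22,   21,   44,   21,
         39,   47, 1113,   53,   39,   83,   23,   19,   19,   18,   45,
          0,    0]), array([  0,   8,  16,  24,  32,  40,  48,  56,  64,  72,  80,  88,  96,
       104, 112, 120, 128, 136, 144, 152, 160, 168, 176, 184, 192]))
tip 87 [ 564.56395453 -203.41869461  166.63004929] [ 569.953807   -193.65326258  175.92358012]
pan 1107 [ 559.24933575 -211.77743511  108.37899011] [ 508.03939049 -252.61833831  100.10967367] [ 603.31862495 -162.17090637  119.95950664]
base ((553.20849609375, -208.1356201171875), (171.16128540039062, 129.5029296875), 16.143980026245117)
col 119 [ 607.87244453 -193.32542296  132.50259441]
top [ 553.4 -210.2  105. ] (array([1694,   35,  519, 2742,   63,    4,    8,    8,   13,   24,    5,
         69,  154, 1565,   29,   18,   80,   14,   10,    6,    2,   55,
          1,    0]), array([  0,   8,  16,  24,  32,  40,  48,  56,  64,  72,  80,  88,  96,
       104, 112, 120, 128, 136, 144, 152, 160, 168, 176, 184, 192]))
tip 68 [ 561.03728554 -202.48534324  169.60700476] [ 569.79241059 -195.26191032  176.63931633]
pan 1638 [ 551.25614739 -208.37941901  106.87171504] [ 508.7731468  -252.40010027   98.53752764] [ 601.68913998 -164.09848587  118.36154078]
base ((552.9874877929688, -208.7266387939453), (169.77178955078125, 130.2769775390625), 16.104373931884766)
col 102 [ 613.78200025 -189.91439578  132.29781019]
```

View pics/sc.png

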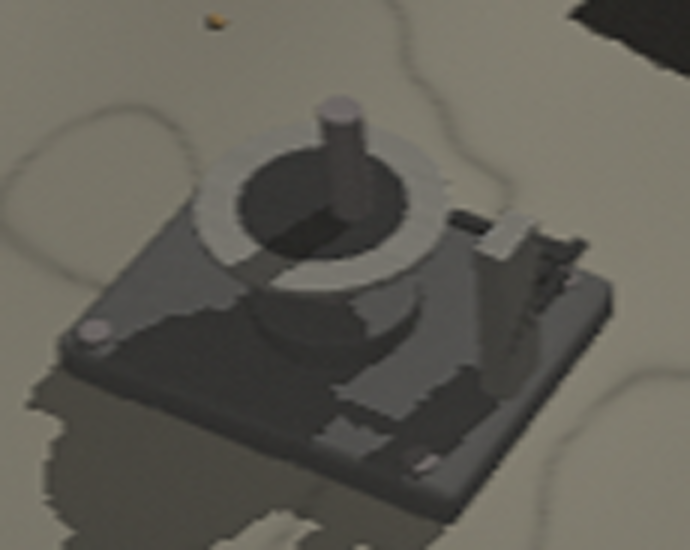

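Emit:
jog_arm --steps '[[[0,0,0.1335],[0,0,0],91],[[0,0,0],[28.7,-27.2,5.2],80],[[0,0,0],[28.7,-27.2,5.2],70],[[0,0,0],[28.7,-27.2,5.2],70],[[0,0,0],[28.7,-27.2,5.2],70],[[0,0,0],[28.7,-27.2,5.2],70],[[0,0,0],[28.7,-27.2,5.2],70],[[0,0,0],[28.7,-27.2,5.2],70],[[0,0,0],[28.7,-27.2,5.2],70],[[0,0,0],[28.7,-27.2,5.2],70]]'

```text
time: 1.1
tool_pos: [391.8, -172.8, 158.7]
eef_rot: [-180.0, 0.0, 16.0]
force: [0.6, -0.4, 0.4]
gripper_width: 69.8
grip_force: 0.0
```

Emit:
jog_arm --steps '[[[0,0,0],[28.7,-27.2,5.2],70],[[0,0,0],[28.7,-27.2,5.2],70],[[0,0,0],[28.7,-27.2,5.2],70],[[0,0,0],[28.7,-27.2,5.2],70],[[0,0,0],[28.7,-27.2,5.2],70],[[0,0,0],[28.7,-27.2,5.2],70],[[0,0,0],[28.7,-27.2,5.2],70],[[0,0,0],[0,0,0],70],[[0,0,0],[0,0,0],70]]'

```text
time: 2.0
tool_pos: [531.6, 64.6, 121.9]
eef_rot: [-180.0, 0.1, 16.1]
force: [-0.1, 0.4, 0.1]
gripper_width: 70.0
grip_force: 0.0
```

Run:
```python
from h import *
o=bot.get_obs();print(o['tool_pos'],o['eef_rot'],o['force'],o['time'])
M,p,d=shot('wrist'); print(M,-M[2].T@M[3]); np.savez('w1.npz',p=p,d=d,R=M[2],t=M[3]); cv2.imwrite('pics/w1.png',p[...,::-1])
```

```text
[531.5933634   64.60889606 121.8532889 ] [-1.79992612e+02  1.01509308e-01  1.61200792e+01] [-0.0676084   0.35466364  0.14134214] 2.0
({'fov_y': 65.70646984690485, 'cx': 324.8674771508301, 'cy': 246.4956949727903, 'rvec': array([-2.31713094,  1.74190423,  0.25266405]), 'tvec': array([-84.81435412, 495.85357113, 460.33879397])}, np.float64(371.64829954431775), array([[ 0.27799772, -0.96058116,  0.00105496],
       [-0.92069376, -0.26614056,  0.2854684 ],
       [-0.2739348 , -0.08033085, -0.95838754]]), array([-84.81435412, 495.85357113, 460.33879397])) [606.21029844  87.47508357 299.72191734]
```

View pics/w1.png

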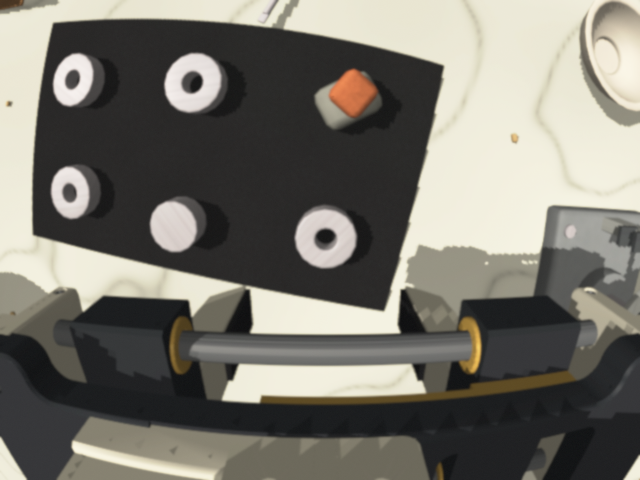

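The wrist view shows the target ring at (326,237), its hole at (325,238), with the fingertips on either side at about (240,320) and (410,320). Next I'll measure all the rings in this view.

```bash
cat >> h.py <<'E'
def wray(u,v,h,R,t):
    m=eyes.camera_model('wrist'); f=240/np.tan(np.radians(m['fov_y'])/2)
    x,y=u-m['cx'],v-m['cy'];r=np.hypot(x,y)+1e-9;a=r/f
    w=R.T@np.array([x/r*np.sin(a),y/r*np.sin(a),np.cos(a)]);c=-R.T@t
    return c+w*(h-c[2])/w[2]
def blobs(mask,h,R,t,amin=60):
    cs,hi=cv2.findContours(mask.astype(np.uint8),cv2.RETR_CCOMP,cv2.CHAIN_APPROX_NONE)
    for i,c in enumerate(cs):
        if len(c)<25 or cv2.contourArea(c)<amin: continue
        X=np.array([wray(u,v,h,R,t)[:2] for u,v in c[:,0]],np.float32)
        (e,ax,an)=cv2.fitEllipse(X)
        print('hole' if hi[0,i,3]>=0 else 'out ',c[:,0].mean(0).round(1),np.round(e,1),np.round(ax,1))
E
python3 - <<'E'
from h import *
z=np.load('w1.npz');p,d,R,t=[z[k] for k in 'pdRt']
m,f,_,_=model('wrist');P=cloud(m,f,R,t,d,True)
print(P[237,305],P[265,270])
k=(p.min(2)>130)&(abs(P[...,2]-23)<5); k[290:]=0
print(np.median(P[k][:,2])); blobs(k,23,R,t)
E
```

```text
[529.9604211   81.1188828   22.11682592] [492.36606347 102.99381713   2.39060682]
22.421517495196127
out  [601.6 234.9] [ 610.5 -192.9] [ 54.8 136.8]
hole [569.6 230.6] [ 602.6 -143.5] [13.8 16.7]
out  [325.1 237.7] [533.5  65.8] [45.7 46.6]
hole [325.  238.2] [533.5  65.9] [17.4 18.4]
out  [175.4 221.4] [508.7 187.5] [38.7 40.6]
hole [187.2 222.6] [515.6 175.3] [ 9.  11.7]
hole [172.7 225.1] [510.7 187.7] [16.4 18.9]
hole [161.  213.9] [516.5 200. ] [ 8.6 10.9]
out  [ 70.1 192.2] [512.2 296.6] [45.2 46.1]
hole [ 69.6 192.6] [512.2 296.4] [18.1 18.9]
out  [328.5 103.9] [632.1  91.2] [15.6 28.1]
out  [72.9 79.3] [611.1 315. ] [45.7 45.9]
hole [72.7 78.9] [611.2 314.7] [18.1 18.7]
out  [192.3  82.4] [624.4 197.6] [45.8 46. ]
hole [192.   82.1] [624.3 197.6] [18.1 18.6]
out  [623.   56.1] [ 782.3 -147.1] [60.9 73.4]
```

Emit:
jog_arm --steps '[[[0,0,0],[1.5,-0.3,22],70],[[0,0,0],[0,0,24],70],[[0,0,0],[0,0,24],70],[[0,0,0],[0,0,20],70],[[0,0,0],[0,0,14],70],[[0,0,0],[0,0,7],70],[[0,0,0],[0,0,0],70],[[0,0,0],[0,0,0],40],[[0,0,0],[0,0,0],40],[[0,0,0],[0,0,0],40]]'

```text
time: 3.05
tool_pos: [533.9, 64.6, 12.4]
eef_rot: [180.0, -0.1, 16.0]
force: [0.8, 1.1, -0.1]
gripper_width: 50.7
grip_force: 0.0
```

Emit:
jog_arm --steps '[[[0,0,0],[0,0,0],40],[[0,0,0],[0,0,0],40]]'

```text
time: 3.25
tool_pos: [533.6, 64.7, 11.9]
eef_rot: [180.0, -0.0, 16.0]
force: [0.4, 0.2, -0.3]
gripper_width: 40.5
grip_force: 0.0
```

Run:
```python
from h import *
o=bot.get_obs();print(o['tool_pos'],o['gripper_width'],o['grip_force'])
M,p,d=shot('wrist'); np.savez('w2.npz',p=p,d=d,R=M[2],t=M[3]); cv2.imwrite('pics/w2.png',p[...,::-1])
```

```text
[533.56869046  64.74754527  11.86589763] 40.45501569456111 0.0
```

View pics/w2.png

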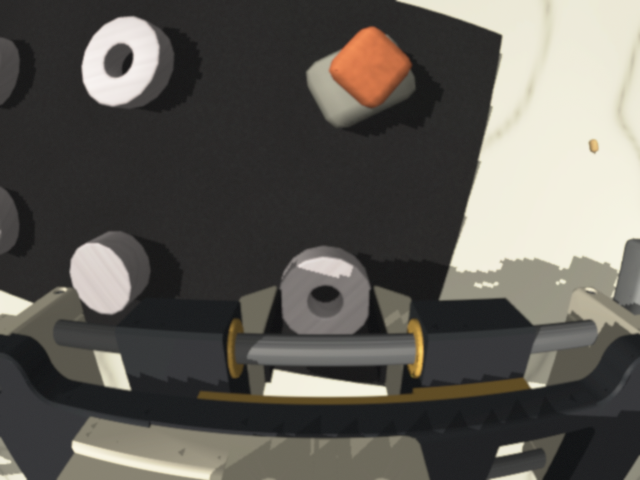

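The ring is at (326,297), between and slightly in front of the fingers. I'll measure where it is and where the finger pads are.

Run:
```python
from h import *
z=np.load('w2.npz');p,d,R,t=[z[k] for k in 'pdRt']
m,f,_,_=model('wrist');P=cloud(m,f,R,t,d,True)
T=np.array([533.57,64.75,11.87]);a=np.radians(16);X=np.array([[np.cos(a),np.sin(a),0],[np.sin(a),-np.cos(a),0],[0,0,-1]])
Q=(P-T)@X.T
for u,v in [(300,280),(325,255),(345,280),(300,320),(290,300),(360,300),(260,310),(385,310),(272,300),(378,300),(245,300),(405,300),(268,350),(380,350)]: print((u,v),Q[v,u].round(1),P[v,u,2].round(1))
k=(abs(P[...,2]-23)<3);k[:,:270]=0;k[:,385:]=0;k[:240]=0;k[330:]=0
blobs(k,23,R,t)
```

```text
(300, 280) [ 10.8 -13.2  -9.7] 21.5
(325, 255) [22.9 -1.  -7.3] 19.2
(345, 280) [ 11.1   8.7 -10.2] 22.1
(300, 320) [-11.  -13.7 -10. ] 21.9
(290, 300) [  0.6 -18.3 -10.7] 22.6
(360, 300) [  0.4  16.4 -10.3] 22.2
(260, 310) [ 12.2 -27.  -45.9] 57.8
(385, 310) [ 11.7  23.  -44.8] 56.7
(272, 300) [ 10.9 -23.8 -33.4] 45.3
(378, 300) [ 11.6  21.5 -34.9] 46.8
(245, 300) [ 11.7 -35.2 -35.6] 47.5
(405, 300) [ 11.8  33.1 -35.9] 47.8
(268, 350) [  29.8  -14.7 -103.1] 115.0
(380, 350) [  29.7   11.9 -102.9] 114.8
out  [324.8 295.3] [535.8  66.5] [41.9 45.9]
hole [324.5 300.7] [533.9  66. ] [17.3 17.7]
```

Emit:
jog_arm --steps '[[[0,0,0],[0,0,0],30],[[0,0,0],[0,0,0],30],[[0,0,0],[0,0,0],30]]'

```text
time: 3.6
tool_pos: [533.4, 64.7, 11.6]
eef_rot: [180.0, 0.0, 16.0]
force: [-0.3, -0.5, 0.8]
gripper_width: 30.1
grip_force: 0.0
```

Run:
```python
from h import *
M,p,d=shot('scene'); m,f,R,t=M
c=R@np.array([533,65,30])+t; u,v=int(c[0]/c[2]*f+m['cx']),int(c[1]/c[2]*f+m['cy']); print(u,v)
cv2.imwrite('pics/s2.png',cv2.resize(p[v-70:v+40,u-60:u+60,::-1],None,fx=5,fy=5,interpolation=cv2.INTER_CUBIC))
```

```text
354 206
```

View pics/s2.png

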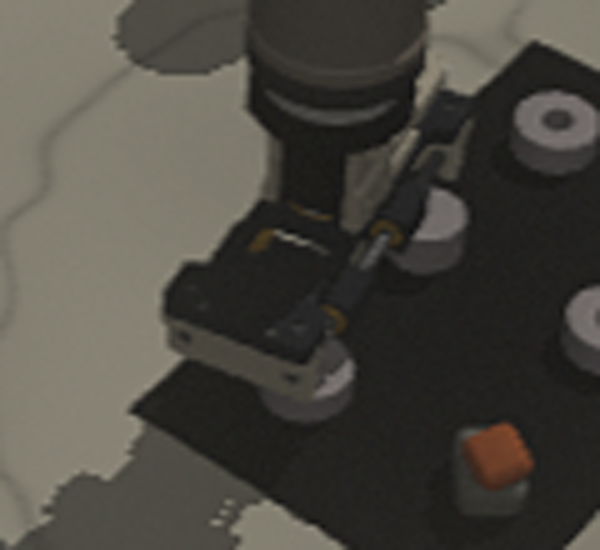

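Run:
```python
from h import *
o=bot.get_obs();T=o['tool_pos']
M,p,d=shot('wrist');R,t=M[2:];P=cloud(*M,d,True)
a=np.radians(16);X=np.array([[np.cos(a),np.sin(a),0],[np.sin(a),-np.cos(a),0],[0,0,-1]])
Q=(P-T)@X.T
for c in (250,270,280,290,300,350,358,370,380,395):
    print(c,[(v,*Q[v,c].round(0).astype(int)) for v in range(260,350,8)])
k=(abs(P[...,2]-22)<3);k[:,:270]=0;k[:,385:]=0;k[:240]=0;k[330:]=0
blobs(k,23,R,t)
```

```text
250 [(260, np.int64(15), np.int64(-41), np.int64(9)), (268, np.int64(10), np.int64(-42), np.int64(9)), (276, np.int64(5), np.int64(-42), np.int64(10)), (284, np.int64(0), np.int64(-42), np.int64(10)), (292, np.int64(-4), np.int64(-43), np.int64(9)), (300, np.int64(-9), np.int64(-43), np.int64(9)), (308, np.int64(37), np.int64(-20), np.int64(-94)), (316, np.int64(37), np.int64(-19), np.int64(-99)), (324, np.int64(36), np.int64(-19), np.int64(-102)), (332, np.int64(36), np.int64(-18), np.int64(-105)), (340, np.int64(34), np.int64(-18), np.int64(-105)), (348, np.int64(32), np.int64(-18), np.int64(-106))]
270 [(260, np.int64(15), np.int64(-30), np.int64(10)), (268, np.int64(10), np.int64(-31), np.int64(10)), (276, np.int64(6), np.int64(-31), np.int64(9)), (284, np.int64(1), np.int64(-31), np.int64(9)), (292, np.int64(12), np.int64(-25), np.int64(-27)), (300, np.int64(12), np.int64(-24), np.int64(-35)), (308, np.int64(12), np.int64(-23), np.int64(-43)), (316, np.int64(12), np.int64(-22), np.int64(-50)), (324, np.int64(11), np.int64(-22), np.int64(-56)), (332, np.int64(12), np.int64(-21), 
[... 4339 characters left out ...]
int64(-102))]
395 [(260, np.int64(15), np.int64(37), np.int64(9)), (268, np.int64(10), np.int64(37), np.int64(9)), (276, np.int64(6), np.int64(37), np.int64(8)), (284, np.int64(1), np.int64(37), np.int64(9)), (292, np.int64(-4), np.int64(38), np.int64(9)), (300, np.int64(12), np.int64(29), np.int64(-36)), (308, np.int64(37), np.int64(16), np.int64(-95)), (316, np.int64(36), np.int64(16), np.int64(-97)), (324, np.int64(36), np.int64(15), np.int64(-101)), (332, np.int64(34), np.int64(15), np.int64(-102)), (340, np.int64(33), np.int64(15), np.int64(-103)), (348, np.int64(32), np.int64(15), np.int64(-105))]
out  [324.9 293.6] [536.6  66.7] [39.9 43.2]
hole [324.7 299.6] [534.2  66.1] [16.6 17.5]
```

Run:
```python
from h import *
a=np.radians(16);X=np.array([[np.cos(a),np.sin(a),0],[np.sin(a),-np.cos(a),0],[0,0,-1]])
m,f,_,_=model('wrist')
for n,T in(('w1',[531.6,64.6,121.9]),('w2',[533.57,64.75,11.87])):
    z=np.load(n+'.npz');Q=(cloud(m,f,z['R'],z['t'],z['d'],True)-T)@X.T
    for s in(-1,1):
        k=(Q[...,2]<12)&(Q[...,2]>-65)&(abs(Q[...,0])<14)&(Q[...,1]*s>8)&(Q[...,1]*s<60)&(z['d']>0)
        if n=='w2':k&=Q[...,2]<-14
        q=Q[k]; print(n,s,len(q),q[:,0].min(),q[:,0].max(),'zmax',np.percentile(q[:,2],[90,98,100]))
        for lo in range(-60,12,6):
            b=q[(q[:,2]>=lo)&(q[:,2]<lo+6)]
            if len(b):print(lo,len(b),b.min(0).round(0),b.max(0).round(0))
```

```text
w1 -1 2233 -10.266561152152155 12.888850216858584 zmax [-27.04614223 -21.58337477 -19.07880743]
-60 343 [ -9. -53. -60.] [ 13. -36. -54.]
-54 363 [  4. -54. -54.] [ 13. -36. -48.]
-48 349 [  1. -54. -48.] [ 13. -36. -42.]
-42 327 [ -3. -53. -42.] [ 13. -36. -36.]
-36 306 [ -7. -53. -36.] [ 13. -36. -30.]
-30 236 [ -8. -49. -30.] [ 12. -36. -24.]
-24 112 [ -9. -43. -24.] [ 12. -36. -19.]
w1 1 2222 -9.593950074696783 13.05934525989144 zmax [-27.05509943 -21.38447385 -18.16236741]
-60 357 [ -9.  33. -60.] [ 13.  51. -54.]
-54 347 [  4.  33. -54.] [ 13.  51. -48.]
-48 331 [  1.  33. -48.] [ 13.  51. -42.]
-42 341 [ -3.  33. -42.] [ 13.  51. -36.]
-36 293 [ -6.  33. -36.] [ 13.  50. -30.]
-30 228 [ -8.  33. -30.] [ 12.  47. -24.]
-24 120 [ -9.  34. -24.] [ 13.  41. -18.]
w2 -1 1759 -9.044040573342908 12.833070049291825 zmax [-26.72538443 -21.42236616 -18.790824  ]
-60 243 [ -9. -32. -60.] [ 13. -21. -54.]
-54 269 [  4. -34. -54.] [ 13. -21. -48.]
-48 270 [  0. -36. -48.] [ 13. -21. -42.]
-42 285 [ -3. -37. -42.] [ 13. -21. -36.]
-36 261 [ -7. -38. -36.] [ 13. -21. -30.]
-30 202 [ -8. -36. -30.] [ 13. -21. -24.]
-24 95 [ -9. -29. -24.] [ 12. -21. -19.]
w2 1 1747 -9.365294056086674 12.974275759918477 zmax [-26.80743688 -21.91014295 -19.35513055]
-60 247 [ -9.  19. -60.] [ 13.  30. -54.]
-54 256 [  4.  19. -54.] [ 13.  32. -48.]
-48 260 [  1.  19. -48.] [ 13.  33. -42.]
-42 281 [ -3.  19. -42.] [ 13.  35. -36.]
-36 266 [ -7.  19. -36.] [ 13.  36. -30.]
-30 212 [ -8.  19. -30.] [ 13.  33. -24.]
-24 90 [ -8.  19. -24.] [ 12.  27. -19.]
```

Run:
```python
from h import *
a=np.radians(16);X=np.array([[np.cos(a),np.sin(a),0],[np.sin(a),-np.cos(a),0],[0,0,-1]])
m,f,_,_=model('wrist')
z=np.load('w1.npz');Q=(cloud(m,f,z['R'],z['t'],z['d'],True)-[531.6,64.6,121.9])@X.T
for c in(325,200,440):print(c,[(v,*map(int,Q[v,c])) for v in range(320,480,8)])
print(bot.grasp_offset)
```

```text
325 [(320, -81, 0, 122), (328, -89, 0, 123), (336, 31, -1, -99), (344, 78, -1, -177), (352, 29, -1, -103), (360, 27, -1, -103), (368, -136, 0, 124), (376, -145, 0, 123), (384, -155, 0, 122), (392, -165, 0, 122), (400, 22, -1, -112), (408, 26, -1, -120), (416, 26, -1, -122), (424, 26, -1, -124), (432, 27, -1, -127), (440, 26, -1, -129), (448, 26, -1, -130), (456, 26, -1, -133), (464, 26, -1, -134), (472, 25, -1, -135)]
200 [(320, 12, -49, -55), (328, 11, -47, -61), (336, 31, -32, -99), (344, 30, -31, -102), (352, 28, -32, -102), (360, 25, -32, -102), (368, 13, -38, -89), (376, 11, -38, -91), (384, 9, -38, -92), (392, 7, -38, -93), (400, 26, -27, -118), (408, 26, -27, -121), (416, 26, -26, -124), (424, 26, -25, -126), (432, 25, -25, -127), (440, 25, -24, -130), (448, 26, -23, -132), (456, 24, -24, -133), (464, 25, -23, -135), (472, 24, -23, -136)]
440 [(320, 12, 43, -55), (328, 12, 41, -61), (336, 32, 27, -100), (344, 31, 26, -103), (352, 28, 27, -102), (360, 26, 27, -103), (368, 8, 35, -82), (376, 6, 35, -83), (384, 3, 36, -83), (392, 22, 25, -111), (400, 27, 22, -119), (408, 26, 22, -121), (416, 25, 22, -122), (424, 27, 20, -126), (432, 26, 20, -127), (440, 24, 20, -128), (448, 21, 21, -127), (456, 19, 21, -128), (464, -18, 36, -100), (472, -19, 35, -103)]
18.8
```

Emit:
jog_arm --steps '[[[0,0,0],[0,0,0],62],[[0,0,0],[0,0,0],62],[[0,0,0],[-1.2,0.2,0],62],[[0,0,0],[0,0,6],62],[[0,0,0],[0,0,6],62],[[0,0,0],[0,0,0],62]]'

```text
time: 4.3
tool_pos: [531.5, 64.2, -1.6]
eef_rot: [-180.0, 0.1, 16.0]
force: [0.2, 0.3, 0.0]
gripper_width: 61.9
grip_force: 0.0
```

Emit:
jog_arm --steps '[[[0,0,0],[0.4,0,4],62],[[0,0,0],[0,0,4],62],[[0,0,0],[0,0,0],62],[[0,0,0],[0,0,0],40],[[0,0,0],[0,0,0],40],[[0,0,0],[0,0,0],40],[[0,0,0],[0,0,0],40]]'

```text
time: 5.0
tool_pos: [532.8, 64.3, -8.3]
eef_rot: [180.0, -0.0, 16.0]
force: [-0.8, 0.0, 0.3]
gripper_width: 46.7
grip_force: 30.0
```

Emit:
jog_arm --steps '[[[0,0,0],[0,0,-10],40],[[0,0,0],[0,0,-25],40],[[0,0,0],[0,0,-40],40],[[0,0,0],[-9.6,26.4,-25],40],[[0,0,0],[-9.6,26.4,-25],40],[[0,0,0],[-9.6,26.4,-25],40],[[0,0,0],[-9.6,26.4,-25],40],[[0,0,0],[-9.6,26.4,-23],40],[[0,0,0],[-9.6,26.4,0],40],[[0,0,0],[-9.6,26.4,0],40]]'

```text
time: 6.0
tool_pos: [518.9, -133.0, 191.1]
eef_rot: [179.9, -0.1, 16.0]
force: [-0.2, -0.1, -2.2]
gripper_width: 46.8
grip_force: 30.0
```

Emit:
jog_arm --steps '[[[0,0,0],[-9.6,26.4,0],40],[[0,0,0],[-9.6,26.4,0],40],[[0,0,0],[-9.4,26.3,0],40],[[0,0,0],[0,0,0],40],[[0,0,0],[0,0,0],40],[[0,0,0],[0,0,0],40]]'

```text
time: 6.6
tool_pos: [513.2, -214.9, 189.8]
eef_rot: [-180.0, 0.0, 16.0]
force: [0.3, 0.1, -1.4]
gripper_width: 46.6
grip_force: 30.0
```

Run:
```python
from h import *
o=bot.get_obs();print(o['tool_pos'],o['force'],o['grip_force'],o['time'])
M,p,d=shot('wrist');m,f,R,t=M; np.savez('w3.npz',p=p,d=d,R=R,t=t); cv2.imwrite('pics/w3.png',p[...,::-1])
```

```text
[ 513.19166557 -214.9380498   189.77142551] [ 0.25386491  0.05415995 -1.38435825] 29.999546594917774 6.6
```

View pics/w3.png

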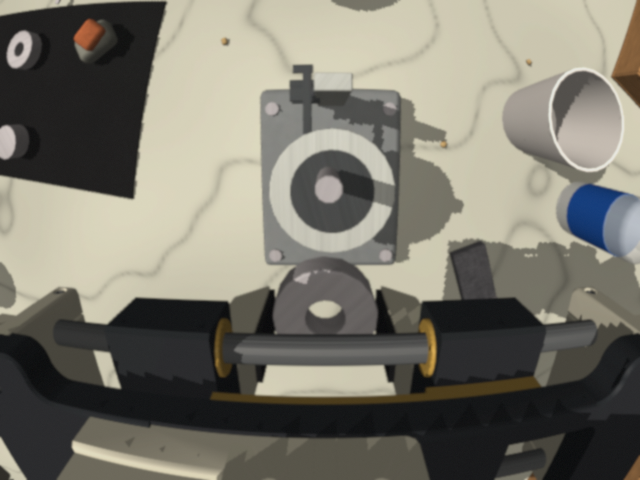

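The spindle tip is at (329,187), the held ring's hole at (326,315) and the pan's ring at (332,190). I'll measure the tip against the held ring in the tool frame.

```bash
cat > rel.py <<'E'
from h import *
import sys
a=np.radians(16);X=np.array([[np.cos(a),np.sin(a),0],[np.sin(a),-np.cos(a),0],[0,0,-1]])
def circ(pts):
    A=np.c_[2*pts,np.ones(len(pts))];s=np.linalg.lstsq(A,(pts**2).sum(1),rcond=None)[0]
    return s[:2],np.sqrt(s[2]+s[0]**2+s[1]**2)
def edge(mask,h,R,t,T):
    c=max(cv2.findContours(mask.astype(np.uint8),cv2.RETR_EXTERNAL,cv2.CHAIN_APPROX_NONE)[0],key=cv2.contourArea)
    return np.array([((wray(u,v,h,R,t)-T)@X.T)[:2] for u,v in c[:,0]])
def measure(fn,T,tipz,ringz,box):
    z=np.load(fn);p,d,R,t=[z[k] for k in 'pdRt'];m,f,_,_=model('wrist');P=cloud(m,f,R,t,d,True);Q=(P-T)@X.T
    u0,u1,v0,v1=box
    k=np.zeros((480,640),bool);k[v0:v1,u0:u1]=abs(P[v0:v1,u0:u1,2]-tipz)<7
    print('tip z',np.median(P[k][:,2]),k.sum())
    tz=np.median(P[k][:,2]); e=edge(k,tz,R,t,T); print('tip  ',circ(e))
    k=(abs(Q[...,2]-ringz)<5)&(abs(Q[...,1])<30)&(abs(Q[...,0])<30)&(np.mgrid[0:480,0:640][0]<332)
    print('ring z',np.median(Q[k][:,2]),k.sum())
    rz=T[2]-ringz; q=edge(k,rz,R,t,T); q=q[(q[:,0]>2)]; 
    r=np.hypot(*(q-circ(q)[0]).T);q=q[r>20];print('ring ',circ(q),len(q))
    hm=np.zeros((480,640),np.uint8);hm[295:333,295:355]=1;hm[k]=0
    n,l,s,c=cv2.connectedComponentsWithStats(hm)
    i=l[315,326]; q=edge(l==i,rz,R,t,T); q=q[(q[:,0]>0)&(np.hypot(*q.T)<13)];print('hole ',circ(q),len(q))
    pan=np.zeros((480,640),bool)
E
python3 - <<'E'
from rel import *
measure('w3.npz',np.array([513.4,-215.8,189.64]),173,-31.4,(305,355,165,210))
E
```

```text
tip z 173.02573469508698 616
tip   (array([52.01015395, -0.19545426]), np.float64(7.207442243494626))
ring z -30.343562627877645 5263
ring  (array([-1.05855665, -0.78650062]), np.float64(27.40991172606554)) 240
hole  (array([ 1.62414814, -1.99991679]), np.float64(8.231553984010791)) 61
```

Run:
```python
from rel import *
from scipy.optimize import least_squares
T=np.array([513.4,-215.8,189.64])
z=np.load('w3.npz');p,d,R,t=[z[k] for k in 'pdRt'];m,f,_,_=model('wrist');Q=(cloud(m,f,R,t,d,True)-T)@X.T
V,U=np.mgrid[0:480,0:640]
print('hole row depths',[(v,Q[v,326].round(0).tolist()) for v in range(262,336,6)])
k=(abs(Q[...,2]+30.4)<2.5)&(abs(Q[...,1]+1)<24.5)&(V<332)&(V>255)
# rows profile: y extents of top plane for x slices
rz=T[2]+31.4
for v in range(264,334,6):
    us=np.where(k[v,270:385])[0]+270
    if len(us)>3:
        a,b=[((wray(u,v,rz,R,t)-T)@X.T)[:2].round(1) for u in(us[0],us[-1])]; gap=us[:-1][np.diff(us)>6],us[1:][np.diff(us)>6]
        g=[((wray(u,v,rz,R,t)-T)@X.T)[:2].round(1).tolist() for u in np.concatenate(gap)]
        print(v,a,b,'gap',g)
```

```text
hole row depths [(262, [24.0, -1.0, -21.0]), (268, [24.0, -2.0, -28.0]), (274, [22.0, -2.0, -31.0]), (280, [19.0, -2.0, -31.0]), (286, [17.0, -1.0, -31.0]), (292, [14.0, -1.0, -31.0]), (298, [10.0, -1.0, -30.0]), (304, [-97.0, -0.0, 190.0]), (310, [-104.0, -0.0, 190.0]), (316, [-112.0, -0.0, 192.0]), (322, [-9.0, -1.0, -16.0]), (328, [-9.0, -1.0, -23.0]), (334, [32.0, -2.0, -98.0])]
270 [24.  -9.1] [24.   5.6] gap []
276 [ 21.3 -14.2] [21.3  9.9] gap []
282 [ 18.5 -18.6] [18.6 14.3] gap []
288 [ 15.7 -20.4] [15.8 16.6] gap []
294 [ 12.9 -21.8] [12.9 18.4] gap []
300 [ 10. -25.] [10.  23.4] gap []
306 [  7.1 -25.6] [ 7.1 21.8] gap [[7.3, -8.5], [7.3, 4.6]]
312 [  4.1 -24.9] [ 4.1 21.5] gap [[4.3, -10.3], [4.3, 6.4]]
318 [  1.1 -25.1] [ 1.1 21.3] gap [[1.3, -10.8], [1.3, 6.9]]
324 [ -2.  -25.2] [-1.9 21.4] gap [[-1.7, -9.9], [-1.7, 5.7]]
330 [ -5.1 -25. ] [-5.  21.6] gap [[-4.8, -7.3], [-4.8, 3.0]]
```

Emit:
jog_arm --steps '[[[0,0,0],[12.5,0.4,0],40],[[0,0,0],[12.5,0.4,0],40],[[0,0,0],[12.5,0.4,0],40],[[0,0,0],[12.7,0.4,0],40],[[0,0,0],[0,0,8],40],[[0,0,0],[0,0,8],40],[[0,0,0],[0,0,6],40],[[0,0,0],[0,0,0],40],[[0,0,0],[0,0,0],40]]'

```text
time: 7.55
tool_pos: [561.8, -203.6, 167.5]
eef_rot: [-180.0, 0.0, 16.0]
force: [-0.8, -0.4, -2.9]
gripper_width: 47.0
grip_force: 30.0
```

Emit:
jog_arm --steps '[[[0,0,0],[0,0,3],40],[[0,0,0],[0,0,3],40],[[0,0,0],[0,0,3],40],[[0,0,0],[0,0,3],40],[[0,0,0],[0,0,0],40]]'

```text
time: 8.05
tool_pos: [561.8, -203.3, 155.0]
eef_rot: [-180.0, 0.0, 16.0]
force: [-0.5, 0.5, -2.9]
gripper_width: 47.1
grip_force: 30.0
```

Emit:
jog_arm --steps '[[[0,0,0],[0,0,4],40],[[0,0,0],[0,0,4],40],[[0,0,0],[0,0,4],40],[[0,0,0],[0,0,4],40],[[0,0,0],[0,0,0],40]]'

```text
time: 8.55
tool_pos: [561.7, -203.3, 138.8]
eef_rot: [-179.9, 0.1, 16.0]
force: [-0.7, 1.3, -2.5]
gripper_width: 46.9
grip_force: 30.0
```

```bash
cat > chk.py <<'E'
from rel import *
o=bot.get_obs();T=o['tool_pos'];print(T,o['force'],o['gripper_width'],o['grip_force'],o['time'])
M,p,d=shot('wrist');m,f,R,t=M;np.savez('w4.npz',p=p,d=d,R=R,t=t,T=T);cv2.imwrite('pics/w4.png',p[...,::-1])
P=cloud(*M,d,True)
s=np.array([553.1,-208.4]);b=np.radians(16.1);C=np.array([[np.cos(b),np.sin(b)],[-np.sin(b),np.cos(b)]])
L=(P[...,:2]-s-[1.2,1.8])@C.T
rr=np.hypot(L[...,0],L[...,1])
k=(rr>33)&(rr<43)&(P[...,2]>60)&(P[...,2]<125)&(p.min(2)>100)
print('pan z',k.sum(),np.median(P[k][:,2]) if k.any() else '')
M,p,d=shot('top');P=cloud(*M,d);L=(P[...,:2]-s)@C.T;rr=np.hypot(L[...,0],L[...,1])
k=(rr>33)&(rr<43)&(P[...,2]>60)&(P[...,2]<125);print('pan top-cam',k.sum(),np.median(P[k][:,2]) if k.any() else '')
E
python3 chk.py
```

```text
[ 561.68936508 -203.28149529  138.77684731] [-0.71708843  1.25415136 -2.50504387] 46.914498600551795 29.999459451064467 8.55
pan z 3134 107.19951300167787
pan top-cam 280 106.954997444024
```

Emit:
jog_arm --steps '[[[0,0,0],[0,0,5],40],[[0,0,0],[0,0,5],40],[[0,0,0],[0,0,5],40],[[0,0,0],[0,0,5],40],[[0,0,0],[0,0,5],40],[[0,0,0],[0,0,5],40],[[0,0,0],[0,0,5],40],[[0,0,0],[0,0,4],40],[[0,0,0],[0,0,0],40],[[0,0,0],[0,0,0],40]]'

```text
time: 9.65
tool_pos: [562.1, -203.5, 100.6]
eef_rot: [180.0, -0.0, 16.0]
force: [-0.6, -0.1, -1.8]
gripper_width: 46.8
grip_force: 30.0
```

Emit:
jog_arm --steps '[[[0,0,0],[0,0,1.5],40],[[0,0,0],[0,0,1.5],40],[[0,0,0],[0,0,1.5],40],[[0,0,0],[0,0,1.5],40],[[0,0,0],[0,0,1.5],40],[[0,0,0],[0,0,1.5],40],[[0,0,0],[0,0,1],40],[[0,0,0],[0,0,0],40],[[0,0,0],[0,0,0],40]]'

```text
time: 10.55
tool_pos: [562.1, -203.5, 90.7]
eef_rot: [180.0, -0.0, 16.0]
force: [0.0, 0.6, 0.3]
gripper_width: 46.8
grip_force: 30.0
```

```bash
python3 chk.py
```

```text
[ 562.14642617 -203.53400779   90.70947583] [0.03618979 0.56603425 0.34453035] 46.76873847187339 29.999667769297957 10.55
pan z 3075 101.0596183014062
pan top-cam 154 100.65675699505235
```

Emit:
jog_arm --steps '[[[0,0,0],[0,0,1.5],40],[[0,0,0],[0,0,1.5],40],[[0,0,0],[0,0,0],40],[[0,0,0],[0,0,0],40],[[0,0,0],[0,0,0],49],[[0,0,0],[0,0,0],54],[[0,0,0],[0,0,0],58],[[0,0,0],[0,0,0],62],[[0,0,0],[0,0,0],62]]'

```text
time: 11.55
tool_pos: [562.1, -203.5, 87.7]
eef_rot: [180.0, -0.0, 16.0]
force: [-0.6, -0.4, 0.4]
gripper_width: 62.0
grip_force: 0.0
```

```bash
python3 chk.py
```

```text
[ 562.07765861 -203.47833393   87.65976308] [-0.56621555 -0.4371208   0.42896487] 61.97658616714558 0.0 11.55
pan z 3202 98.18270180198468
pan top-cam 154 97.98119347707592
```

Emit:
jog_arm --steps '[[[0,0,0],[0,0,-6],62],[[0,0,0],[0,0,-24],62],[[0,0,0],[0,0,-36],62],[[0,0,0],[0,0,-36],62],[[0,0,0],[17,-36.8,0],62],[[0,0,0],[17,-36.8,0],62],[[0,0,0],[17,-36.8,0],62],[[0,0,0],[17,-36.8,0],62],[[0,0,0],[17,-36.8,0],62],[[0,0,0],[17,-36.8,10],62]]'

```text
time: 12.65
tool_pos: [600.2, 38.5, 181.5]
eef_rot: [179.9, -0.2, 16.0]
force: [1.0, -0.2, -0.5]
gripper_width: 62.1
grip_force: 0.0
```

Emit:
jog_arm --steps '[[[0,0,0],[17,-36.8,15],62],[[0,0,0],[17,-36.8,20],62],[[0,0,0],[17,-36.8,20],62],[[0,0,0],[17.2,-36.7,25],62],[[0,0,0],[0,0,20],62],[[0,0,0],[0,0,20],62],[[0,0,0],[0,0,0],62],[[0,0,0],[0,0,0],62]]'

```text
time: 13.45
tool_pos: [624.5, 197.0, 60.2]
eef_rot: [180.0, -0.0, 16.0]
force: [0.8, 0.4, -0.1]
gripper_width: 61.9
grip_force: 0.0
```

Run:
```python
from rel import *
o=bot.get_obs();print(o['tool_pos'],o['time'])
M,p,d=shot('wrist');m,f,R,t=M;P=cloud(*M,d,True);print(R@np.array([624,197,23])+t)
k=(p.min(2)>100)&(abs(P[...,2]-23)<5);k[330:]=0
blobs(k,23,R,t)
T=np.array([624.3,197.05,0]);print('spindle/pan now');
Mt,pt,dt=shot('top');Pt=cloud(*Mt,dt);s=np.array([553.1,-208.4]);rr=np.hypot(Pt[...,0]-s[0],Pt[...,1]-s[1])
k=(rr>36)&(rr<43)&(Pt[...,2]>60)&(Pt[...,2]<125);print(np.median(Pt[k][:,2]),k.sum())
```

```text
[624.49568866 197.00646531  60.1592072 ] 13.45
[  0.85971868  13.9006231  228.50362888]
out  [323.3 264.5] [625.6 199. ] [45.7 46.8]
hole [324.2 265.5] [625.8 199. ] [17.  17.7]
out  [146.9 235.8] [612.3 315.6] [45.9 46.7]
hole [146.  236.7] [612.2 315.6] [17.1 18. ]
out  [493.6  36.6] [798.2 137.6] [19.2 86.1]
spindle/pan now
97.76859475225093 459
```

Emit:
jog_arm --steps '[[[0,0,0],[0,0,20],62],[[0,0,0],[0,0,20],62],[[0,0,0],[0,0,15],62],[[0,0,0],[0,0,9],62],[[0,0,0],[0,0,4],62],[[0,0,0],[0,0,0],62],[[0,0,0],[0,0,0],40],[[0,0,0],[0,0,0],40],[[0,0,0],[0,0,0],40],[[0,0,0],[0,0,0],40]]'

```text
time: 14.55
tool_pos: [624.8, 197.2, -7.6]
eef_rot: [180.0, -0.1, 16.0]
force: [-0.4, 0.1, 3.8]
gripper_width: 47.2
grip_force: 30.0
```

Emit:
jog_arm --steps '[[[0,0,0],[0,0,-8],40],[[0,0,0],[0,0,-20],40],[[0,0,0],[0,0,-35],40],[[0,0,0],[0,0,-35],40],[[0,0,0],[-18.4,30.5,-25],40],[[0,0,0],[-18.4,30.5,-25],40],[[0,0,0],[-18.4,30.5,-25],40],[[0,0,0],[-18.4,30.5,-25],40],[[0,0,0],[-18.4,30.5,0],40],[[0,0,0],[-18.4,30.5,0],40]]'

```text
time: 15.55
tool_pos: [568.1, -10.6, 190.8]
eef_rot: [180.0, -0.1, 16.0]
force: [0.2, -0.4, -2.9]
gripper_width: 47.1
grip_force: 30.0
```

Emit:
jog_arm --steps '[[[0,0,0],[-18.4,30.5,0],40],[[0,0,0],[-18.4,30.5,0],40],[[0,0,0],[-18.4,30.5,0],40],[[0,0,0],[-18.4,30.5,0],40],[[0,0,0],[-18.4,30.5,0],40],[[0,0,0],[-18,30.8,0],40],[[0,0,0],[0,0,0],40],[[0,0,0],[0,0,0],40]]'

```text
time: 16.35
tool_pos: [512.8, -216.1, 189.5]
eef_rot: [-180.0, 0.0, 15.9]
force: [-0.2, 0.6, -1.7]
gripper_width: 47.2
grip_force: 30.0
```

```bash
cat > mr.py <<'E'
from rel import *
T=np.array([513.4,-215.8,189.64])
o=bot.get_obs();print(o['tool_pos'],o['force'],o['time'])
M,p,d=shot('wrist');m,f,R,t=M; np.savez('w5.npz',p=p,d=d,R=R,t=t)
P=cloud(*M,d,True);Q=(P-T)@X.T;V,U=np.mgrid[0:480,0:640]
k=(abs(P[...,2]-164)<10)&(V<215)&(V>160)&(abs(U-328)<30);tz=np.median(P[k][:,2]);k&=abs(P[...,2]-tz)<4
print('tip z',tz,k.sum(),circ(edge(k,tz,R,t,T)))
k=(abs(Q[...,2]+30.4)<3.5)&(abs(Q[...,1]+1)<26)&(V<334)&(V>255);print('ring z',np.median(Q[k][:,2]))
rz=T[2]+31.4
for v in range(302,334,4):
    us=np.where(k[v,270:385])[0]+270
    if len(us)>3 and (np.diff(us)>6).any():
        i=np.argmax(np.diff(us)); l,r=[((wray(u,v,rz,R,t)-T)@X.T)[:2] for u in(us[i],us[i+1])]
        print(v,'x',l[0].round(1),'w',(r[1]-l[1]).round(1),'yc',((l[1]+r[1])/2).round(2))
E
python3 mr.py
```

```text
[ 512.81219687 -216.13940157  189.51128419] [-0.16950975  0.58333195 -1.71495457] 16.35
tip z 164.09947725848298 565 (array([5.18101768e+01, 1.33358232e-02]), np.float64(7.180109764845546))
ring z -29.41205850754048
302 x 8.6 w 8.7 yc -0.8
306 x 6.7 w 13.9 yc -1.24
310 x 4.7 w 15.8 yc -1.24
314 x 2.8 w 17.6 yc -0.81
318 x 0.8 w 17.2 yc -0.59
322 x -1.3 w 15.5 yc -1.04
326 x -3.3 w 12.9 yc -1.04
330 x -5.4 w 9.9 yc -1.27
```

Emit:
jog_arm --steps '[[[0,0,0],[12.5,0.3,0],40],[[0,0,0],[12.5,0.3,0],40],[[0,0,0],[12.5,0.3,0],40],[[0,0,0],[12.6,0.3,0],40],[[0,0,0],[0,0,10],40],[[0,0,0],[0,0,10],40],[[0,0,0],[0,0,8],40],[[0,0,0],[0,0,2],40],[[0,0,0],[0,0,0],40],[[0,0,0],[0,0,0],40]]'

```text
time: 17.4
tool_pos: [561.9, -203.4, 160.0]
eef_rot: [180.0, -0.0, 16.0]
force: [0.0, 0.1, -2.8]
gripper_width: 47.3
grip_force: 30.0
```

Emit:
jog_arm --steps '[[[0,0,0],[0,0,3],40],[[0,0,0],[0,0,3],40],[[0,0,0],[0,0,3],40],[[0,0,0],[0,0,3],40],[[0,0,0],[0,0,0],40]]'

```text
time: 17.9
tool_pos: [561.7, -203.0, 147.1]
eef_rot: [-180.0, 0.0, 16.0]
force: [0.5, 0.1, -2.6]
gripper_width: 47.1
grip_force: 30.0
```

```bash
python3 chk.py
```

```text
[ 561.67805427 -203.00818363  147.06638227] [ 0.51497357  0.08604274 -2.56957553] 47.107285515480164 29.9996222066693 17.9
pan z 3069 98.37133422824351
pan top-cam 293 98.53029203413709
```

Emit:
jog_arm --steps '[[[0,0,0],[0,0,5],40],[[0,0,0],[0,0,5],40],[[0,0,0],[0,0,5],40],[[0,0,0],[0,0,5],40],[[0,0,0],[0,0,5],40],[[0,0,0],[0,0,5],40],[[0,0,0],[0,0,4],40],[[0,0,0],[0,0,2],40],[[0,0,0],[0,0,0],40],[[0,0,0],[0,0,0],40]]'

```text
time: 19.0
tool_pos: [562.0, -203.2, 111.8]
eef_rot: [180.0, -0.0, 16.0]
force: [-0.5, 1.3, -2.3]
gripper_width: 47.5
grip_force: 30.0
```

Emit:
jog_arm --steps '[[[0,0,0],[0,0,1.5],40],[[0,0,0],[0,0,1.5],40],[[0,0,0],[0,0,1.5],40],[[0,0,0],[0,0,1.5],40],[[0,0,0],[0,0,1.5],40],[[0,0,0],[0,0,1.5],40],[[0,0,0],[0,0,1],40],[[0,0,0],[0,0,0],40],[[0,0,0],[0,0,0],40]]'

```text
time: 19.9
tool_pos: [561.9, -203.2, 101.7]
eef_rot: [180.0, -0.0, 16.0]
force: [-0.1, -0.9, -0.5]
gripper_width: 47.2
grip_force: 30.0
```

```bash
python3 chk.py
```

```text
[ 561.92933752 -203.20111808  101.74827062] [-0.06652393 -0.90776368 -0.49137494] 47.17923483216793 30.000008165370673 19.9
pan z 2942 91.38665712028327
pan top-cam 167 91.63346438134113
```

Pan went from 98.2 to 91.4, about 75 % of the weight so far. I'll lower it 2.2 mm more, then release.

Emit:
jog_arm --steps '[[[0,0,0],[0,0,1.2],40],[[0,0,0],[0,0,1.0],40],[[0,0,0],[0,0,0],40],[[0,0,0],[0,0,0],40],[[0,0,0],[0,0,0],49],[[0,0,0],[0,0,0],54],[[0,0,0],[0,0,0],58],[[0,0,0],[0,0,0],62],[[0,0,0],[0,0,0],62]]'

```text
time: 20.9
tool_pos: [561.9, -203.1, 99.4]
eef_rot: [180.0, 0.0, 16.0]
force: [-0.6, -0.7, 0.9]
gripper_width: 61.6
grip_force: 0.0
```

Emit:
jog_arm --steps '[[[0,0,0],[0,0,-6],62],[[0,0,0],[0,0,-24],62],[[0,0,0],[0,0,-36],62],[[0,0,0],[0,0,-36],62],[[0,0,0],[-15,0,0],62],[[0,0,0],[-20,0,0],62],[[0,0,0],[-15,0,0],62],[[0,0,0],[0,0,0],62],[[0,0,0],[0,0,0],62]]'

```text
time: 21.8
tool_pos: [514.2, -217.0, 202.0]
eef_rot: [180.0, -0.1, 16.0]
force: [0.3, 0.2, -0.9]
gripper_width: 62.0
grip_force: 0.0
```

```bash
python3 chk.py
python3 - <<'E'
from rel import *
z=np.load('w4.npz');p=z['p'];m,f,R,t=model('wrist')
b=np.radians(16.1)
g=np.array([553.1+1.2+np.cos(b)*74,-208.4+1.8+np.sin(b)*74,85])
print(g)
cv2.imwrite('pics/w4c.png',cv2.resize(p[40:270,220:440,::-1],None,fx=2.6,fy=2.6,interpolation=cv2.INTER_CUBIC))
E
```

```text
[ 514.19761731 -217.03176859  202.01991396] [ 0.34192254  0.18764468 -0.91516954] 62.01218240692775 0.0 21.8
pan z 3440 89.18851124265623
pan top-cam 0 
[ 625.39765741 -186.07871566   85.        ]
```

View pics/w4c.png

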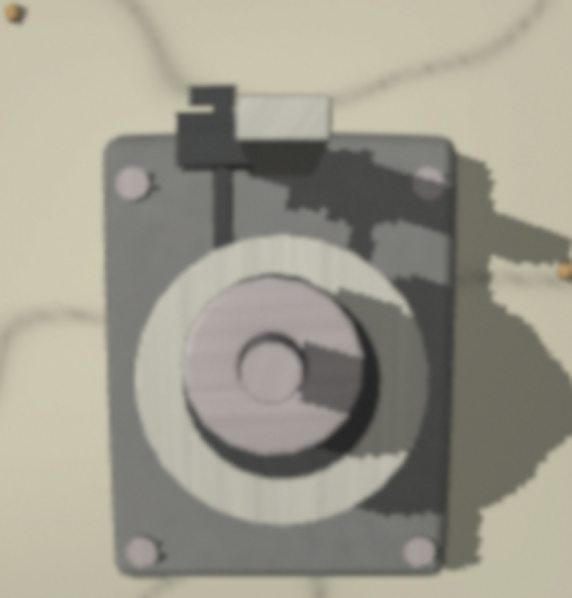

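The two weights lie stacked flat on the spindle. The column top is at (283,117), the dark tabs at (205,130) and the pointer arm at (223,200). By depth the sink is about 25.8 mm, close to the edge of the range, so I'll check the depth against the base top (28) and column top (134).

Run:
```python
from rel import *
s=np.array([553.1,-208.4]);b=np.radians(16.1);C=np.array([[np.cos(b),np.sin(b)],[-np.sin(b),np.cos(b)]])
def hist(P,off,name):
    L=(P[...,:2]-s-off)@C.T;Z=P[...,2];r=np.hypot(L[...,0],L[...,1])
    f=lambda k:(k.sum(),np.median(Z[k]).round(2),Z[k].mean().round(2),Z[k].std().round(2)) if k.any() else 0
    print(name,'base',f((abs(Z-28)<5)&(abs(L[...,0])<80)&(abs(L[...,1])<60)),'pan',f((r>33)&(r<43)&(abs(Z-90)<8)),'col',f((abs(Z-134)<5)&(abs(L[...,0]-74)<15)&(abs(L[...,1])<20)),
     'ring tops',f((r<32)&(abs(Z-129)<5)),'tip',f((r<25)&(abs(Z-155)<6)))
    k=(L[...,0]>50)&(L[...,0]<90)&(L[...,1]>10)&(L[...,1]<45)&(Z>60)&(Z<130)
    print(' tabs/pointer',np.histogram(Z[k],bins=np.arange(60,132,4)))
    k=(abs(L[...,1]-25)<22)&(L[...,0]>42)&(L[...,0]<70)&(Z>70)&(Z<130); print(' arm',[ (x,np.median(Z[k&(abs(L[...,0]-x)<3)]).round(1)) for x in range(45,70,5) if (k&(abs(L[...,0]-x)<3)).any()])
for i in range(2):
    M,p,d=shot('wrist');hist(cloud(*M,d,True),np.array([1.2,1.8]),'wrist')
M,p,d=shot('scene');hist(cloud(*M,d),np.zeros(2),'scene')
c=M[2]@np.array([620,-175,90])+M[3];u,v=int(c[0]/c[2]*M[1]+M[0]['cx']),int(c[1]/c[2]*M[1]+M[0]['cy'])
cv2.imwrite('pics/s4.png',cv2.resize(p[v-25:v+35,u-40:u+40,::-1],None,fx=9,fy=9,interpolation=cv2.INTER_CUBIC))
print(u,v)
```

```text
wrist base (np.int64(9556), np.float64(27.17), np.float64(27.26), np.float64(1.01)) pan (np.int64(3750), np.float64(89.18), np.float64(89.18), np.float64(0.72)) col (np.int64(665), np.float64(133.12), np.float64(133.08), np.float64(0.8)) ring tops (np.int64(3226), np.float64(129.12), np.float64(129.09), np.float64(0.77)) tip (np.int64(465), np.float64(155.15), np.float64(155.08), np.float64(0.87))
 tabs/pointer (array([  0,   0,   0,  34,   0,   0, 148, 253, 416,   0,   1,   1,   1,
         2,   2,   1,   1]), array([ 60,  64,  68,  72,  76,  80,  84,  88,  92,  96, 100, 104, 108,
       112, 116, 120, 124, 128]))
 arm [(45, np.float64(88.2)), (50, np.float64(88.1)), (55, np.float64(88.2)), (60, np.float64(88.3)), (65, np.float64(92.5))]
wrist base (np.int64(9546), np.float64(27.14), np.float64(27.25), np.float64(1.01)) pan (np.int64(3746), np.float64(89.17), np.float64(89.18), np.float64(0.7)) col (np.int64(663), np.float64(133.06), np.float64(133.01), np.float64(0.8)) ring tops (np.int64(3233), np.float64(129.11), np.float64(129.08), np.float64(0.76)) tip (np.int64(467), np.float6
[... 350 characters left out ...]
60, np.float64(88.0)), (65, np.float64(92.4))]
scene base (np.int64(1767), np.float64(28.37), np.float64(28.4), np.float64(1.71)) pan (np.int64(360), np.float64(90.47), np.float64(90.37), np.float64(1.76)) col (np.int64(70), np.float64(133.74), np.float64(133.4), np.float64(1.73)) ring tops (np.int64(274), np.float64(130.1), np.float64(129.94), np.float64(1.84)) tip (np.int64(46), np.float64(156.47), np.float64(155.74), np.float64(2.1))
 tabs/pointer (array([ 2,  1,  3,  4,  4,  1,  9, 21, 31,  3,  0,  0,  0,  0,  0,  0,  0]), array([ 60,  64,  68,  72,  76,  80,  84,  88,  92,  96, 100, 104, 108,
       112, 116, 120, 124, 128]))
 arm [(45, np.float64(88.9)), (50, np.float64(88.4))]
311 269
```

View pics/s4.png

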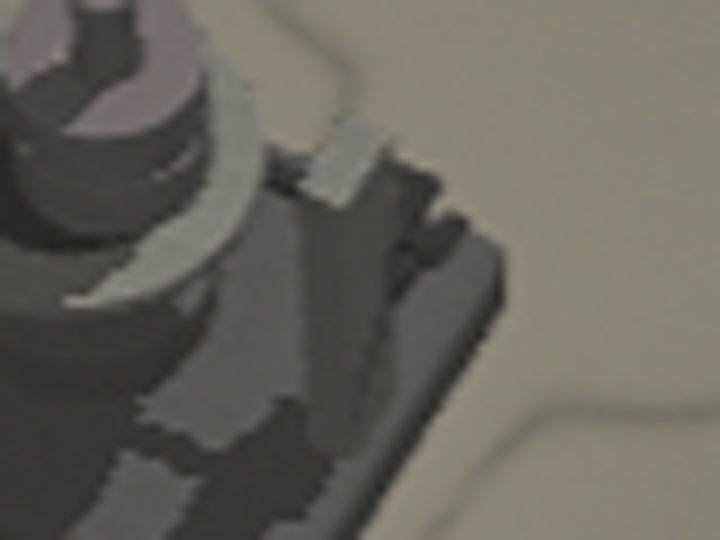

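The view shows the pointer end just beneath the upper tab, with the lower tab below it. Corrected for bias, the sink is about 25.0 mm, so two weights look enough, but only just. I'll measure the tabs and pointer directly by depth, using averaged frames.

Run:
```python
from rel import *
s=np.array([554.3,-206.6]);b=np.radians(16.1);C=np.array([[np.cos(b),np.sin(b)],[-np.sin(b),np.cos(b)]])
D=[]
for i in range(12):
    M,p,d=shot('wrist');D.append(d)
d=np.median(D,0);P=cloud(*M,d,True);L=(P[...,:2]-s)@C.T;Z=P[...,2]
bk=(abs(Z-27.2)<1.5)&(abs(L[...,0])<80)&(abs(L[...,1])<60);r=np.hypot(L[...,0],L[...,1])
print('base',Z[bk].mean(),'pan',Z[(r>34)&(r<42)&(abs(Z-89)<4)].mean(),'base near',Z[bk&(L[...,0]>50)&(L[...,1]>0)].mean(),'col',Z[(abs(Z-133)<3)&(abs(L[...,0]-74)<15)].mean())
for lo,hi in((70,78),(84,90.4),(90.4,96)):
    k=(L[...,0]>44)&(L[...,0]<95)&(L[...,1]>5)&(L[...,1]<50)&(Z>lo)&(Z<hi)
    k=cv2.erode(k.astype(np.uint8),np.ones((3,3)))>0
    print(lo,k.sum(),np.percentile(Z[k],[10,50,90]).round(2) if k.any() else '',L[k].min(0).round(1),L[k].max(0).round(1))
```

```text
base 27.21831822165788 pan 89.3028915997731 base near 27.21733554097134 col 133.14746005064168Traceback (most recent call last):
  File "<stdin>", line 12, in <module>
    return umr_minimum(a, axis, None, out, keepdims, initial, where)
ValueError: zero-size array to reduction operation minimum which has no identity
```

Run:
```python
from rel import *
s=np.array([554.3,-206.6]);b=np.radians(16.1);C=np.array([[np.cos(b),np.sin(b)],[-np.sin(b),np.cos(b)]])
D=[]
for i in range(12):
    M,p,d=shot('wrist');D.append(d)
d=np.median(D,0);P=cloud(*M,d,True);L=(P[...,:2]-s)@C.T;Z=P[...,2]+.82
np.savez('w6.npz',d=d,p=p,R=M[2],t=M[3])
k=(L[...,0]>44)&(L[...,0]<100)&(L[...,1]>5)&(L[...,1]<55)&(Z>60)&(Z<125)
v,u=np.where(k);print(u.min(),u.max(),v.min(),v.max())
h,e=np.histogram(Z[k],bins=np.arange(68,100,.5));print([(x,int(n)) for x,n in zip(e,h) if n>3])
for lo,hi in((68,80),(86,90.8),(91,97)):
    q=k&(Z>lo)&(Z<hi);print(lo,q.sum(),np.median(Z[q]),L[q].min(0).round(1),L[q].max(0).round(1))
for vv in range(v.min(),v.max(),2):print(vv,Z[vv,u.min():u.max():2].round(0).astype(int).tolist())
```

```text
288 321 72 129
[(np.float64(73.5), 6), (np.float64(74.0), 20), (np.float64(74.5), 19), (np.float64(87.5), 6), (np.float64(88.0), 61), (np.float64(88.5), 154), (np.float64(89.0), 152), (np.float64(89.5), 9), (np.float64(92.5), 16), (np.float64(93.0), 280), (np.float64(93.5), 202), (np.float64(94.0), 7), (np.float64(96.0), 4)]
68 45 74.37272548747087 [65.3  5.2] [67.1 30.3]
86 383 88.93209959027358 [44.3  5. ] [89.9 26.7]
91 514 93.44852307650436 [65.   5.7] [81.2 30.1]
72 [0, 0, 0, 88, 89, 89, 89, 89, 88, 88, 89, 88, 0, 0, 0, 0, 0]
74 [0, 0, 1, 88, 89, 88, 88, 89, 89, 89, 89, 88, 0, -1, 0, 0, 0]
76 [1, -1, 0, 88, 88, 88, 88, 89, 89, 89, 89, 88, 134, 134, 134, 133, 133]
78 [0, -1, 0, 88, 88, 89, 88, 89, 89, 89, 89, 88, 134, 134, 134, 134, 134]
80 [0, 0, 0, -1, 0, 0, 0, 89, 89, 89, 89, 0, 134, 134, 134, 134, 134]
82 [93, 94, 94, 93, 93, 94, 93, 93, 94, 93, 94, 94, 134, 134, 134, 134, 134]
84 [93, 93, 93, 93, 93, 93, 94, 93, 93, 94, 93, 94, 134, 134, 134, 134, 134]
86 [93, 94, 93, 93, 94, 94, 94, 94, 93, 94, 93, 93, 134, 134, 134, 134, 134]
88 [93, 94, 93, 93, 94, 93, 93, 93, 93, 93, 93,
[... 808 characters left out ...]
28, 89, 89, 89, 89, 28, 28, 28, 28, 28, 28]
112 [28, 28, 28, 28, 27, 28, 28, 89, 89, 89, 89, 28, 28, 28, 28, 27, 28]
114 [27, 28, 28, 28, 28, 28, 28, 89, 89, 89, 89, 28, 28, 28, 28, 28, 28]
116 [28, 28, 28, 28, 28, 29, 28, 90, 89, 89, 89, 28, 28, 28, 28, 28, 28]
118 [27, 28, 28, 28, 28, 28, 28, 89, 89, 89, 89, 28, 28, 28, 28, 28, 28]
120 [28, 28, 28, 28, 28, 28, 28, 89, 89, 89, 89, 28, 28, 28, 28, 28, 28]
122 [28, 28, 27, 28, 28, 28, 28, 89, 89, 89, 89, 28, 28, 28, 28, 28, 28]
124 [28, 28, 28, 28, 28, 28, 28, 89, 89, 89, 89, 28, 28, 28, 28, 28, 28]
126 [28, 28, 28, 28, 28, 28, 28, 89, 89, 89, 89, 28, 28, 28, 28, 27, 28]
128 [28, 28, 28, 28, 28, 28, 28, 89, 89, 89, 89, 28, 28, 28, 28, 28, 28]
```

Relative to the tabs, the lower tab's top is at 74.4 mm, which puts the upper tab's underside at about 89.4. The pointer spans about 84.9 to 88.9, so it is inside the gap and still, with two weights on. That's the point to stop.

```bash
python3 -c "
from plant import job
print(job.finish_job())"
```

```text
the job is handed in; nothing more can be done
None
```

I placed two weights flat on the spindle and handed the job in. The pointer rests inside the gap, only about 0.5 mm below the upper tab by my measurement, and I left the two spare weights and everything else alone.

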